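# Spring a whetstone into its bench holder

## Task

Mount the brick-red whetstone in the spring holder, ready for honing: nose one end of it against either sprung jaw, push that jaw back with the stone, lower the other end in front of the other jaw until the stone lies flat on the bed, square and in the middle of the jaws' width, then let go so that the two springs centre it. Keep the red face up, and leave the grey stone and the other things on the bench where they are.

Things in the scene. Friction and masses are not known exactly. Their poses are not given: they have to be found in the camera images.
- stone_red: The whetstone to mount: a flat rigid block 180 (x) x 60 (y) x 20 (z) mm, about 0.42 kg, brick-red upper 12 mm over a cream layer. Origin: centre of its underside; x along its length, z up through the red face. It starts flat on the bench. Its two ends are alike: either may go either way.
- holder: Spring whetstone holder, fixed to the bench: dark steel base 308 (x) x 84 (y) x 12 mm. Origin: centre of its underside, on the bench; x along its length, z up. At each end of its bed stands a sliding jaw, and behind the jaw an aluminium spring block 84 mm wide, from 124 to 154 mm off centre in x, top 44 mm above the bench.
- bed (a point): Centre of the holder's bed (black rubber top, 158 x 48 mm along the holder's x and y), 34 mm above the bench. Mounted, the stone lies along the holder's x with its underside on the bed and its origin at this point.
- jaw_p (a joint): Spring jaw at the holder's +x end, in m: 0 = at rest (inner face 82 mm from the holder's centre), grows as it is pushed outwards (+x), stop at 0.024. Spring 500 N/m with 1.5 N preload: fully back takes 13.5 N. At rest the two jaws are 164 mm apart, 16 mm less than the stone's length, so each stays about 8 mm back once the stone is in.
- jaw_m (a joint): The same jaw, mirrored, at the holder's -x end, in m: 0 = at rest, grows as it is pushed outwards along the holder's -x, stop at 0.024.
- jaw_p_top (a point): On the +x jaw, moving with it: inner face, mid-width, at the height of its tops, 48 mm above the bench (14 above the bed). The jaw is 14 mm thick (x) and 80 mm wide: two upright orange-faced cheeks with flat tops, each 20 mm wide, and between them, about this point, a thumb notch 40 mm wide, open from above down to 32 mm above the bench.
- jaw_m_top (a point): The same point on the -x jaw.
- stone_grey: Another whetstone of the same size, dark grey over pale grey: not the one wanted, leave it alone. Origin: centre of its underside, x along its length.
- knife: Leather knife, 210 mm long, 24 mm wide, 14 mm high, lying on the bench along its x beside the stones and the holder. Leave alone. Origin near mid-length, underside.
- rasp: Rasp with a wooden handle, 250 mm long, 22 mm wide, 20 mm high, lying on the bench beside the stones and the holder. Leave alone. Origin at mid-length, underside.
- hammer: Hammer, 270 mm long, lying at the robot's left. Leave alone. Origin under its middle.
- polish_tin: Round flat polish tin, 87 mm across, 25 mm high, beyond the task's things. Leave alone. Origin: centre of its underside.
- glue_jar: Amber jar with black cap, 72 mm across, 100 mm high, beyond the task's things. Leave alone. Origin: centre of its underside.
- shoe_brush: Shoe brush with wooden back, 160 x 55 x 42 mm, at the robot's right. Leave alone. Origin: centre of its underside.

How it is judged (in metres and radians):
On the way:
1. the red stone pushes one jaw back by more than 12 mm (((value of joint jaw_p above 0.012 m and x of stone_red in the frame of holder above 0.002 m and z of stone_red in the frame of holder between 0.03 and 0.06 m) or (value of joint jaw_m above 0.012 m and x of stone_red in the frame of holder below -0.002 m and z of stone_red in the frame of holder between 0.03 and 0.06 m))), for 0.1 s.
At the end, for the whole second after the job is handed in: The red stone rests released in the holder, red face up: flat on the bed (origin 31 to 36.5 mm above the holder's, tilt under 0.025 rad), along it within 0.08 rad, within 10 mm of the middle sideways and 6 mm lengthwise, both jaws held back over 2 mm. Nothing else shifted over 25 mm (x of stone_red in the frame of holder between -0.006 and 0.006 m and y of stone_red in the frame of holder between -0.01 and 0.01 m and z of stone_red in the frame of holder between 0.031 and 0.0365 m and angle between the x axis of stone_red and the x axis of holder, either way round below 0.08 rad and angle between stone_red's own z axis and vertical below 0.025 rad and value of joint each of jaw_p, jaw_m above 0.002 m and linear speed of stone_red below 0.01 m/s and contact force between stone_red and the fingers below 0.1 N); the robot touches nothing.
It fails at once if the grey stone or another bystander is shifted by more than 25 mm (distance of any of stone_grey, knife, rasp, hammer, polish_tin, glue_jar, shoe_brush from where it was at the start of the episode above 0.025 m).
It also fails if it takes over 58 s, if anything falls off the work surface, if the arm or the gripper's body presses on something with over 40 N, if the wrist force passes 120 N, or if a joint passes its speed limit or range.

## Robot

A 7-joint arm with a two-finger parallel gripper is mounted at the origin on the work surface. World frame = base frame: x ahead of the robot, y to its left, z up, the work surface at z = 0. Lengths are in m, angles in degrees, forces in N, time in s.
With the tool pointing down it reaches from about 0.35 to 0.9 m from the base axis. Payload 8.1 kg.
Tool frame: the origin (TCP) lies midway between the tips of the shut fingers; the grasp point (between the pads) lies 19 mm behind it; z points along the fingers, y is the direction in which the jaws open and shut (so a half turn about z gives the same grasp; the last joint's range is limited). The gripper opens to 85 mm and grips with 20 to 120 N. Pads are 22 mm wide; open, the fingers measure 114 mm over their backs; the gripper's body (76 mm by 85 mm) begins 54 mm behind the grasp point. The pads swing forward as they close: fully open they stand 13 mm farther back than shut.
Start: joints at [-73.545, 24.895, 1.432, 90.138, -0.665, 64.973, -4.303], TCP at [0.238, 0.578, 0.231] pointing down, gripper open.
Joint ranges: [-149.89, 149.89], [-25.12, 119.58], [-72.63, 75.52], [4.76, 147.25], [-75.54, 255.54], [6.69, 114.76], [-157.13, 157.13]. Speed limits (degrees/s): [127.2, 127.2, 172.46, 172.46, 180, 180, 180].

## Interface

Orientations are given as a 3x3 rotation matrix whose columns are the frame's x, y, z axes.
In Python, from bench import robot, viewer gives the robot as it stands.
- The arm moves only by the shell command python3 -m pendant 'ROWS' [FORCE]. ROWS is text: rows parted by semicolons, each of 7 numbers parted by spaces: the turn, a rotation vector about the tool's x, y, z normalised to -1 to 1, where 1 is 60 degrees, then the shift along the tool's x, y, z normalised to -1 to 1, where 1 is 0.4 m, then the opening, from 0 (shut) to 1 (fully open). In form: rx ry rz x y z gripper; .... A call has 1 to 12 rows; each row is the pose to reach, as a shift and turn from the pose measured when the call began, along the tool's axes at that moment; what a row does not reach only later rows make up. A row lasts 1/10 s, in which the tool goes at most 50 mm and 8.59 degrees, less where a joint would pass 70% of its speed; a pose out of reach is approached as far as the arm can. A call with a number of a shift or a turn outside -1 to 1 is refused whole. A call with a gripper value outside its range is refused whole. The fingers move at their own pace and stop on an object; FORCE is the grip in N (left out, the last holds). Time passes only in rows, so rows that repeat a pose let the fingers close. It gives the time, the measured TCP pose, the force and the opening at its end, in the units of the state.
- robot.sense(): the state, without advancing time (a new reading comes with each control period).
- viewer.grab_frame(name): name is "side" or "top"; returns a dict with "image" (420x560x3 uint8, red, green, blue), "intrinsics" (3x3 intrinsics, pixels), "eye" and "orientation" of the camera in the world. Camera axes: x right, y down, z forward; pixel columns grow to the right and rows downward; lengths in m; the calibration is good to about 2 mm. A picture is of the moment at which its call begins. There is no depth.
- robot.sign_off(): hands the job in, once; it reports no verdict.
The state is a dict: "clock": time; "joints": joint angles; "dq": joint speeds; "joint_torque": joint torques, N m; "tool_pos": TCP position; "ee_rot": TCP orientation; "wrist_force": force on the tool from outside, world axes, zero at the start; "moment": the same for the moment, N m; "gripper_width": opening from 0.0 (shut) to 1.0 (fully open).
Only numpy, scipy, OpenCV 4.12 (cv2) and the standard library are available. Lean on these libraries where they do the work, as an engineer would, in place of code of your own. Each camera call takes 0.05 s, during which the arm holds its last target.

## Working session

There is one attempt and no reset: what is moved stays moved. The work goes in short steps, Python scripts to look and compute and a shell command to move; the robot and the scene stay as the last step left them, time stands still between calls to the robot, and variables do not carry over. Pictures are saved under pics/ and viewed, and the job is handed in when it is done.

```bash
ls; mkdir -p pics; python3 - <<'E'
from bench import robot, viewer
import cv2,pickle
print(robot.sense())
for n in("side","top"):
    f=viewer.grab_frame(n); cv2.imwrite(f"pics/{n}0.png",f["image"][:,:,::-1]); pickle.dump(f,open(f"{n}0.pkl","wb"))
    print(n,f["intrinsics"],f["eye"],f["orientation"])
E
```

```text
pics
{'clock': 0.0, 'joints': array([-73.54627465,  24.9351394 ,   1.42883186,  90.19010881,
        -0.66575987,  64.9735366 ,  -4.30222549]), 'dq': array([ 0.02656192,  0.06461048,  0.01309113, -0.03002551,  0.0051556 ,
        0.00223844, -0.06979371]), 'joint_torque': array([ 2.35839934e-04, -6.70469999e+01,  1.02566455e+00, -3.16208017e+01,
        1.57386315e-02,  1.24435857e-02,  1.12967871e-05]), 'tool_pos': array([0.23731767, 0.57763218, 0.23053299]), 'ee_rot': array([[-9.24982777e-01,  3.80008705e-01, -4.96725032e-04],
       [ 3.80009014e-01,  9.24981568e-01, -1.49921536e-03],
       [-1.10253389e-04, -1.57550838e-03, -9.99998753e-01]]), 'wrist_force': array([ 0.67074733, -0.38917895, -0.31224157]), 'moment': array([-0.0116474 , -0.03873478, -0.01600795]), 'gripper_width': 0.9970690277212496}
side [[379.82181748   0.         278.49514267]
 [  0.         379.82181748 207.24140596]
 [  0.           0.           1.        ]] [ 0.07514371 -0.70318678  0.94618617] [[ 0.81685676 -0.39173198  0.42342779]
 [-0.57656178 -0.57727761  0.57821023]
 [ 0.01793195 -0.71644722 -0.69741081]]
top [[509.54780301   0.         286.40077082]
 [  0.         509.54780301 217.34223002]
 [  0.           0.           1.        ]] [0.44324928 0.02002007 1.73824619] [[ 0.0287359  -0.99473206  0.09839908]
 [-0.99957642 -0.02814231  0.00741545]
 [-0.00460721 -0.09857049 -0.99511941]]
```

View pics/side0.png

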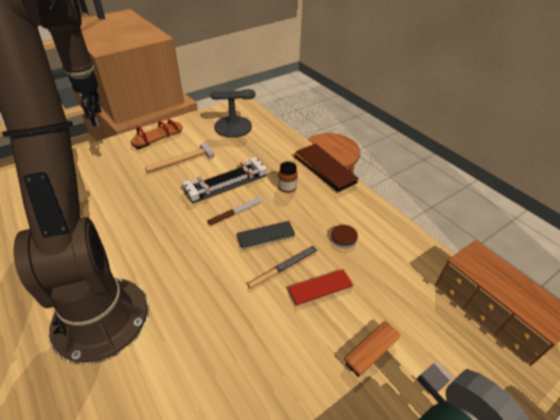

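View pics/top0.png

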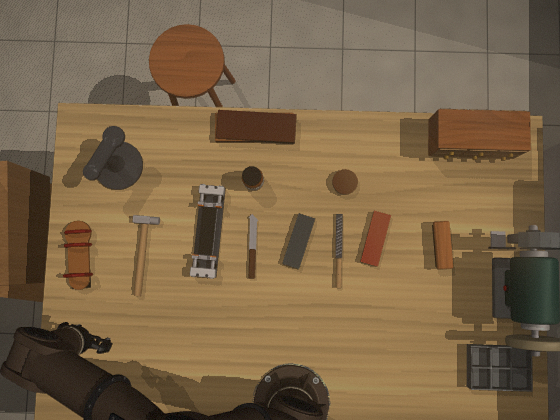

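Top view: red stone near (376,238), grey stone (298,240), knife (252,245), rasp (338,250), holder (208,230). The side view agrees. Next I measure the stone and holder.

```bash
cat > h.py <<'E'
import numpy as np,cv2
def plane(f,uv,z):
    uv=np.atleast_2d(np.asarray(uv,float)); K=f["intrinsics"];R=np.array(f["orientation"]);e=np.array(f["eye"])
    d=(R@np.linalg.inv(K)@np.c_[uv,np.ones(len(uv))].T).T
    return e+d*((z-e[2])/d[:,2])[:,None]
def proj(f,p):
    p=np.atleast_2d(p);R=np.array(f["orientation"]);c=(p-np.array(f["eye"]))@R; q=c@f["intrinsics"].T
    return q[:,:2]/q[:,2:]
def redmask(f):
    h=cv2.cvtColor(f["image"],cv2.COLOR_RGB2HSV)
    H,S,V=[h[...,i].astype(int) for i in range(3)]
    return (((H<6)|(H>174))&(S>150)&(V>70)).astype(np.uint8)
def rect(f,m,z,near=None):
    cs,_=cv2.findContours(m,cv2.RETR_EXTERNAL,cv2.CHAIN_APPROX_NONE)
    out=[]
    for c in cs:
        if cv2.contourArea(c)<100: continue
        p=plane(f,c[:,0,:],z)[:,:2]
        r=cv2.minAreaRect((p*1000).astype(np.float32))
        out.append((np.round(r[0],1),np.round(r[1],1),round(r[2],1),np.round(c[:,0,:].mean(0))))
    return out
E
python3 - <<'E'
from h import *
import pickle
for n in("top","side"):
    f=pickle.load(open(n+"0.pkl","rb"))
    print(n); [print(*r) for r in rect(f,redmask(f),0.02)]
    im=f["image"][:,:,::-1]
    if n=="top": a=im[170:290,160:420]
    else: a=im[120:320,160:370]
    cv2.imwrite(f"pics/{n}z.png",cv2.resize(a,None,fx=3,fy=3,interpolation=cv2.INTER_CUBIC) if n=="top" else cv2.resize(a,None,fx=3,fy=3,interpolation=cv2.INTER_CUBIC))
f=pickle.load(open("top0.pkl","rb"))
print(f["image"][228,180:240:2].tolist())
E
```

```text
top
side
[ 548.9 -269.7] [ 59.7 176.3] 75.8 [320. 287.]
[[161, 127, 81], [160, 127, 84], [157, 125, 81], [157, 126, 82], [163, 131, 85], [159, 127, 83], [161, 132, 86], [104, 82, 53], [69, 57, 43], [58, 48, 41], [57, 46, 38], [51, 41, 27], [47, 42, 28], [50, 40, 30], [54, 46, 37], [54, 44, 35], [49, 40, 27], [59, 52, 41], [68, 59, 53], [62, 57, 48], [75, 66, 59], [151, 121, 79], [169, 135, 88], [166, 132, 84], [165, 135, 89], [165, 131, 86], [166, 130, 86], [163, 130, 84], [164, 132, 84], [162, 129, 84]]
```

```bash
sed -i 's/(S>150)&(V>70)/(S>130)\&(V>70)/; s/H<6/H<8/' h.py; python3 - <<'E'
from h import *
import pickle
f=pickle.load(open("top0.pkl","rb"))
h=cv2.cvtColor(f["image"],cv2.COLOR_RGB2HSV)
print(h[238,370:384:3].tolist())
[print(*r) for r in rect(f,redmask(f),0.02)]
E
```

```text
[[9, 181, 131], [8, 171, 131], [9, 171, 131], [9, 160, 134], [8, 161, 135]]
```

View pics/topz.png

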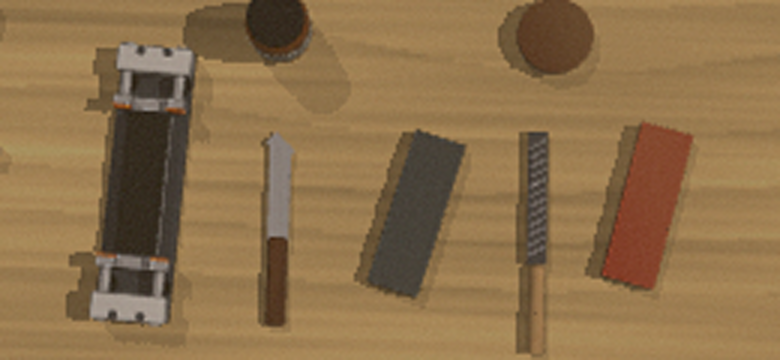

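View pics/sidez.png

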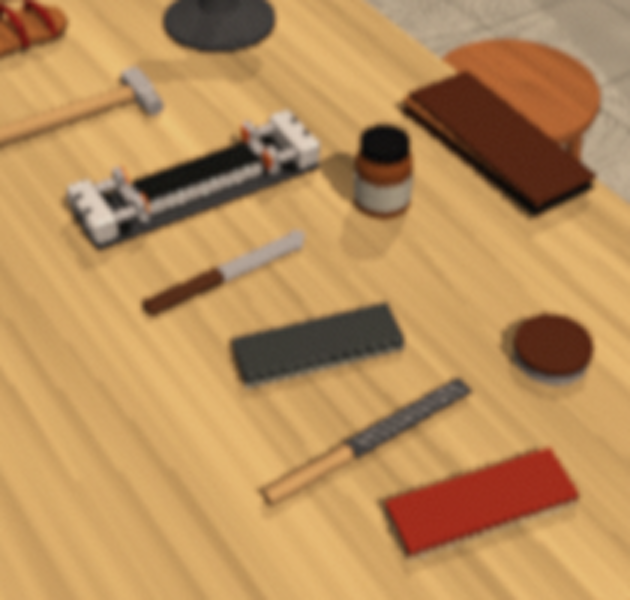

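```bash
sed -i 's/H<8/H<13/' h.py; python3 - <<'E'
from h import *
import pickle
for n in ("top","side"):
    f=pickle.load(open(n+"0.pkl","rb"))
    print(n);[print("red",*r) for r in rect(f,redmask(f),0.02)]
    h=cv2.cvtColor(f["image"],cv2.COLOR_RGB2HSV).astype(int)
    m=((h[...,1]<70)&(h[...,2]>115)).astype(np.uint8)
    roi=np.zeros_like(m)
    if n=="top": roi[175:290,185:232]=1
    else: roi[150:205,175:275]=1
    m*=roi
    big=cv2.resize(m*255,None,fx=3,fy=3); 
    cs,_=cv2.findContours(m,cv2.RETR_EXTERNAL,cv2.CHAIN_APPROX_NONE)
    for c in cs:
        if len(c)>8: print(cv2.boundingRect(c),cv2.contourArea(c))
    y,x,hh,w=(175,185,115,60) if n=="top" else (150,170,60,110)
    a=f["image"][y:y+hh,x:x+w,::-1]; b=np.repeat(m[y:y+hh,x:x+w,None]*255,3,2)
    s=5 if n=="top" else 7
    cv2.imwrite(f"pics/{n}m.png",cv2.resize(np.hstack([a,b]) if n=="top" else a,None,fx=s,fy=s,interpolation=cv2.INTER_NEAREST))
E
```

```text
top
red [ 551.6 -269. ] [ 60.9 180. ] 76.0 [375. 238.]
red [ 956.7 -645.4] [295.9  94.5] 89.5 [488. 123.]
red [928.9 150.5] [276.3  99.9] 88.8 [256. 126.]
red [1155.2  398.1] [262.6 258.2] 27.4 [185.  64.]
(190, 256, 26, 23) 209.5
(199, 255, 8, 4) 16.5
(205, 203, 8, 4) 19.5
(198, 194, 6, 11) 17.0
(199, 184, 25, 22) 182.0
side
red [ 541.7 -486.1] [162.2  53.8] 5.1 [371. 348.]
red [ 549.5 -269.5] [ 67.2 183.6] 76.2 [319. 287.]
red [ 959.8 -584.1] [333.2 243.1] 88.9 [512. 301.]
red [ 742.9 -159.3] [82.  78.9] 86.3 [344. 234.]
red [1008.1  184.5] [265.6 320.6] 4.3 [331. 157.]
red [466.8 756.1] [162.6 222.3] 85.2 [155. 132.]
(243, 197, 18, 8) 48.5
(183, 177, 27, 24) 295.5
(211, 175, 36, 16) 96.5
(242, 157, 24, 20) 178.0
(205, 150, 9, 8) 28.5
```

View pics/topm.png

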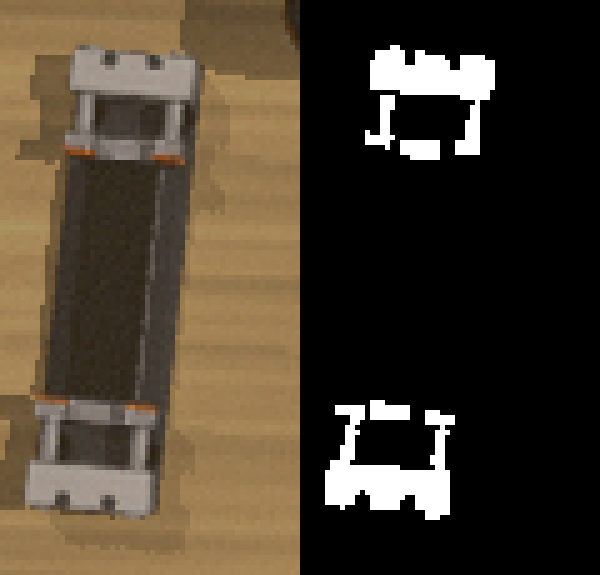

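View pics/sidem.png

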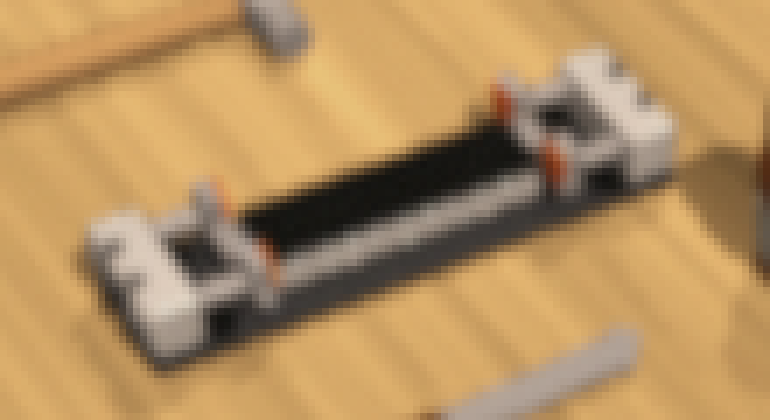

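```bash
python3 - <<'E'
from h import *
import pickle
f=pickle.load(open("top0.pkl","rb"))
z=lambda P:np.array([[185+x/5-.5,175+y/5-.5] for x,y in P])
c=plane(f,z([(75,45),(196,53),(196,97),(70,92),(32,459),(157,466),(154,517),(26,508)]),.044)[:,:2]*1000
print(np.round(c,1))
far=c[:2].mean(0);near=c[6:].mean(0);print("outer len",np.linalg.norm(far-near),"mid",(far+near)/2,"ang",np.degrees(np.arctan2(*(far-near)[::-1])))
print("allmid",c.mean(0), "w",np.linalg.norm(c[0]-c[1]),np.linalg.norm(c[6]-c[7]))
# bed (z=.034) corners
b=plane(f,z([(82,157),(160,160),(137,403),(72,398)]),.034)[:,:2]*1000;print(np.round(b,1),b.mean(0))
# orange jaw faces at z .048
o=plane(f,z([(65,152),(183,160),(155,407),(38,399)]),.048)[:,:2]*1000;print(np.round(o,1),o.mean(0), np.linalg.norm((o[0]+o[1]-o[2]-o[3])/2),np.linalg.norm(o[0]-o[1]))
d=(o[0]+o[1]-o[2]-o[3]);print(np.degrees(np.arctan2(d[1],d[0])))
f=pickle.load(open("side0.pkl","rb"))
z=lambda P:np.array([[170+x/7-.5,150+y/7-.5] for x,y in P])
# side: near block top outer corners, far block outer
c=plane(f,z([(605,50),(672,125),(150,310),(92,235)]),.044)[:,:2]*1000
print(np.round(c,1),c.mean(0)); d=(c[0]+c[1]-c[2]-c[3]);print(np.linalg.norm(d)/2,np.degrees(np.arctan2(d[1],d[0])))
E
```

```text
[[716.9 328.3]
 [713.8 246.6]
 [683.9 245.4]
 [684.9 330.2]
 [438.9 344.2]
 [436.7 261.2]
 [403.1 261.7]
 [406.6 346.6]]
outer len 310.94658988706834 mid [560.10401604 295.83896445] ang -3.078482612875751
allmid [560.60809599 295.54850599] w 81.75927005711767 84.98662052366879
[[642.4 322. ]
 [641.8 269.3]
 [478.1 277.7]
 [480.2 321.3]] [560.61664426 297.56181386]
[[643.8 331. ]
 [640.6 251.8]
 [475.5 263.6]
 [478.6 341.3]] [559.62100173 296.93577162] 165.51027704532638 79.22567166775032
-3.819835274994885
[[714.1 328.2]
 [707.6 250.8]
 [407.4 272.9]
 [408.1 342.1]] [559.28862979 298.50286502]
303.68012372089987 -3.4047104337988223
```

Both views agree: stone centre (0.551,-0.269), yaw -14°, 60.9 x 180 mm. Holder centre (0.5605,0.2965), yaw about -3.5°; outer length reads 311/304 mm (should be 308), jaw gap 165 (should be 164). I'll move above the stone.

```bash
cat >> h.py <<'E'
from scipy.spatial.transform import Rotation as Ro
def tgt(yaw_x,pitch=0):
    """tool down, tool x at yaw_x deg; then pitch about tool y (deg)"""
    a=np.radians(yaw_x);x=np.array([np.cos(a),np.sin(a),0]);z=np.array([0,0,-1.]);y=np.cross(z,x)
    return np.c_[x,y,z]@Ro.from_euler('y',pitch,degrees=True).as_matrix()
def row(s,p,R):
    R0=np.array(s["ee_rot"]);d=R0.T@(np.array(p)-s["tool_pos"])/.4
    rv=Ro.from_matrix(R0.T@R).as_rotvec(degrees=True)/60
    print("row",np.round(np.r_[rv,d],4), "nrows>=",np.linalg.norm(d)*.4/.05,np.abs(rv).max()*60/8.59)
def show(s):
    print("t",round(s["clock"],2),"p",np.round(s["tool_pos"],4),"yawx",round(np.degrees(np.arctan2(s["ee_rot"][1,0],s["ee_rot"][0,0])),2),"zaxis",np.round(s["ee_rot"][:,2],3),"F",np.round(s["wrist_force"],1),"M",np.round(s["moment"],2),"g",round(s["gripper_width"],3),"q",np.round(s["joints"],0))
E
python3 - <<'E'
from h import *
from bench import robot
s=robot.sense();row(s,[.42,.2,.22],tgt(166))
E
```

```text
row [-0.0013  0.     -0.139  -0.7812 -0.6998  0.0276] nrows>= 8.393349327532619 0.9707341425446683
```

```bash
python3 -m pendant '0 0 -0.139 -0.781 -0.7 0.028 1;0 0 -0.139 -0.781 -0.7 0.028 1;0 0 -0.139 -0.781 -0.7 0.028 1;0 0 -0.139 -0.781 -0.7 0.028 1;0 0 -0.139 -0.781 -0.7 0.028 1;0 0 -0.139 -0.781 -0.7 0.028 1;0 0 -0.139 -0.781 -0.7 0.028 1;0 0 -0.139 -0.781 -0.7 0.028 1;0 0 -0.139 -0.781 -0.7 0.028 1;0 0 -0.139 -0.781 -0.7 0.028 1;0 0 -0.139 -0.781 -0.7 0.028 1'; python3 - <<'E'
from h import *
from bench import robot
s=robot.sense();show(s);row(s,[.49,-.1,.2],tgt(166))
E
```

```text
clock: 1.2
tool_pos: [0.4197, 0.2, 0.2197]
ee_rot: [[-0.97, 0.243, -0.001], [0.243, 0.97, -0.001], [0.001, -0.001, -1.0]]
wrist_force: [0.5, 0.5, 0.3]
gripper_width: 0.999
t 1.2 p [0.4197 0.2    0.2197] yawx 165.95 zaxis [-0.001 -0.001 -1.   ] F [0.5 0.5 0.3] M [-0.    0.05 -0.06] g 0.999 q [-40.  11.   9. 113.  -2.  57.  46.]
row [-1.400e-03 -5.000e-04 -8.000e-04 -3.525e-01 -6.848e-01  5.000e-02] nrows>= 6.174276803584005 0.009674409796605192
```

```bash
python3 -m pendant '0 0 0 -0.353 -0.685 0.05 1;0 0 0 -0.353 -0.685 0.05 1;0 0 0 -0.353 -0.685 0.05 1;0 0 0 -0.353 -0.685 0.05 1;0 0 0 -0.353 -0.685 0.05 1;0 0 0 -0.353 -0.685 0.05 1;0 0 0 -0.353 -0.685 0.05 1' | head -1; python3 - <<'E'
from h import *
from bench import robot
s=robot.sense();show(s);row(s,[.551,-.269,.08],tgt(166))
E
```

```text
clock: 1.9
t 1.9 p [ 0.4908 -0.1047  0.1999] yawx 165.68 zaxis [-0.    -0.004 -1.   ] F [-0.5 -0.1 -0.2] M [-0.03 -0.01  0.  ] g 0.999 q [-11.  15.  21. 111.  -6.  55.  89.]
row [-0.0034  0.0004 -0.0054 -0.2473 -0.3597  0.301 ] nrows>= 4.241945563478393 0.037698358427179904
```

```bash
python3 -m pendant '-0.003 0 -0.005 -0.247 -0.36 0.1 1;-0.003 0 -0.005 -0.247 -0.36 0.1 1;-0.003 0 -0.005 -0.247 -0.36 0.1 1;-0.003 0 -0.005 -0.247 -0.36 0.1 1;-0.003 0 -0.005 -0.247 -0.36 0.1 1;-0.003 0 -0.005 -0.247 -0.36 0.301 1;-0.003 0 -0.005 -0.247 -0.36 0.301 1;-0.003 0 -0.005 -0.247 -0.36 0.301 1' | head -1; python3 - <<'E'
from h import *
from bench import robot,viewer
s=robot.sense();show(s);row(s,[.551,-.269,.004],tgt(166))
for n in("side","top"):
    f=viewer.grab_frame(n); im=f["image"][:,:,::-1]
    u,v=proj(f,[.551,-.269,.02])[0].astype(int)
    cv2.imwrite(f"pics/{n}1.png",cv2.resize(im[v-60:v+60,u-70:u+70],None,fx=5,fy=5,interpolation=cv2.INTER_CUBIC))
E
```

```text
clock: 2.7
t 2.7 p [ 0.549  -0.2647  0.0759] yawx 166.15 zaxis [-0.007  0.004 -1.   ] F [-0.7  0.2  0. ] M [ 0.03 -0.    0.07] g 0.998 q [  7.  34.  20. 102. -15.  47. 111.]
row [ 0.002  -0.0072  0.0025 -0.0088 -0.0095  0.1796] nrows>= 1.440241916783518 0.050042003839146025
```

View pics/side1.png

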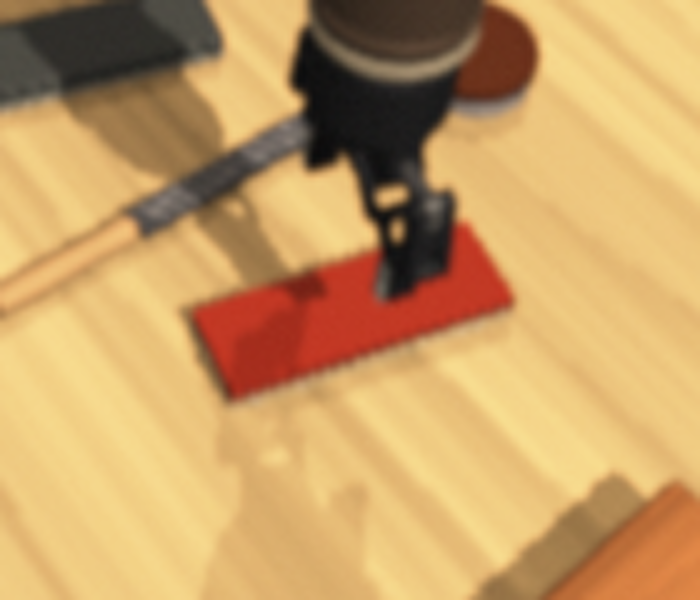

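The side crop shows the open fingers above the mid-stone, aligned. I'll descend to TCP z ≈ 0.004 and check the force before closing.

```bash
python3 -m pendant '0.002 -0.007 0.002 -0.009 -0.01 0.06 1;0.002 -0.007 0.002 -0.009 -0.01 0.1 1;0.002 -0.007 0.002 -0.009 -0.01 0.13 1;0.002 -0.007 0.002 -0.009 -0.01 0.15 1;0.002 -0.007 0.002 -0.009 -0.01 0.17 1;0.002 -0.007 0.002 -0.009 -0.01 0.18 1;0.002 -0.007 0.002 -0.009 -0.01 0.18 1' | head -1; python3 - <<'E'
from h import *
from bench import robot,viewer
s=robot.sense();show(s);row(s,[.551,-.269,.0],tgt(166))
for n in("side","top"):
    f=viewer.grab_frame(n); im=f["image"][:,:,::-1]
    u,v=proj(f,[.551,-.269,.02])[0].astype(int)
    cv2.imwrite(f"pics/{n}2.png",cv2.resize(im[v-60:v+60,u-70:u+70],None,fx=5,fy=5,interpolation=cv2.INTER_CUBIC))
E
```

```text
clock: 3.5
t 3.5 p [ 0.5539 -0.2719  0.0082] yawx 165.97 zaxis [ 0.006 -0.003 -1.   ] F [-0.4  0.7 -0.1] M [ 0.07  0.03 -0.02] g 1.002 q [  9.  39.  17. 104. -18.  39. 113.]
row [-0.0015  0.0063 -0.0005  0.009   0.0054  0.0204] nrows>= 0.1834921289474651 0.04410640294510933
```

View pics/side2.png

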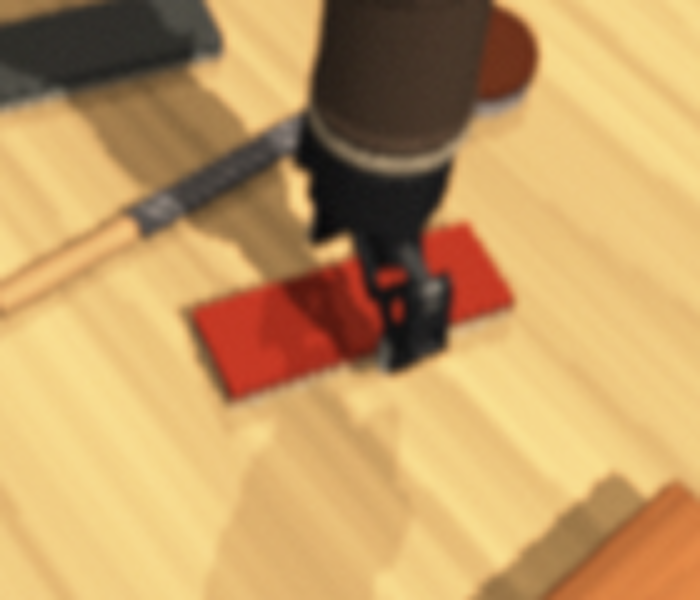

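View pics/top2.png

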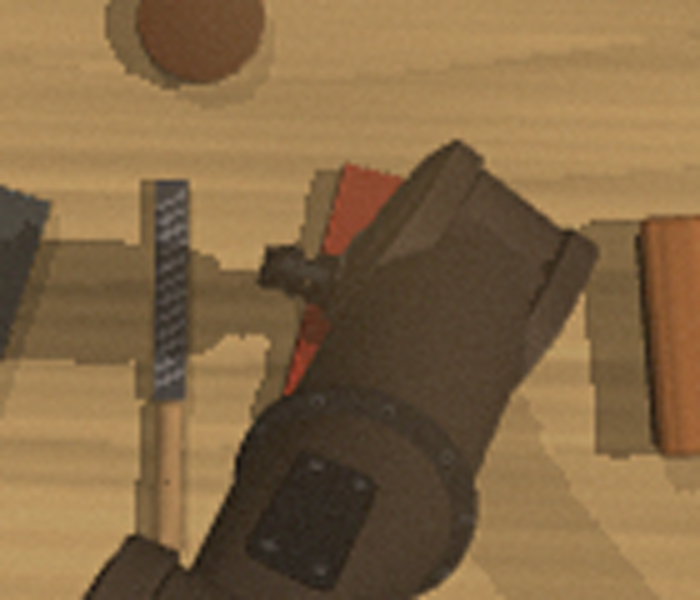

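Side crop: the near finger stands outside the stone's edge at (400,350), straddling it. Settling at z ≈ 0 and closing.

```bash
python3 -m pendant '-0.001 0.006 0 0.009 0.005 0.02 1;-0.001 0.006 0 0.009 0.005 0.02 1;-0.001 0.006 0 0.009 0.005 0.02 1;-0.001 0.006 0 0.009 0.005 0.02 0.6;-0.001 0.006 0 0.009 0.005 0.02 0.6;-0.001 0.006 0 0.009 0.005 0.02 0.6;-0.001 0.006 0 0.009 0.005 0.02 0.6;-0.001 0.006 0 0.009 0.005 0.02 0.6;-0.001 0.006 0 0.009 0.005 0.02 0.6' 90; python3 - <<'E'
from h import *
from bench import robot,viewer
s=robot.sense();show(s)
E
```

```text
clock: 4.5
tool_pos: [0.5515, -0.2696, 0.0015]
ee_rot: [[-0.97, 0.243, 0.002], [0.243, 0.97, -0.001], [-0.002, -0.001, -1.0]]
wrist_force: [-1.8, 0.5, 7.2]
gripper_width: 0.676
t 4.5 p [ 0.5515 -0.2696  0.0015] yawx 165.96 zaxis [ 0.002 -0.001 -1.   ] F [-1.8  0.5  7.2] M [0.16 0.4  0.04] g 0.676 q [  9.  40.  17. 105. -18.  38. 113.]
```

```bash
python3 -m pendant '0 0 0 0 0 0 0;0 0 0 0 0 0 0;0 0 0 0 0 0 0' 90|head -1; python3 - <<'E'
from h import *
from bench import robot,viewer
s=robot.sense();show(s)
E
python3 -m pendant '0 0 0 0 0 -0.02 0;0 0 0 0 0 -0.08 0;0 0 0 0 0 -0.15 0;0 0 0 0 0 -0.25 0;0 0 0 0 0 -0.4 0;0 0 0 0 0 -0.5 0;0 0 0 0 0 -0.5 0;0 0 0 0 0 -0.5 0'|head -1;  python3 - <<'E'
from h import *
from bench import robot,viewer
s=robot.sense();show(s)
f=viewer.grab_frame("side"); im=f["image"][:,:,::-1]
u,v=proj(f,[.551,-.269,.19])[0].astype(int)
cv2.imwrite("pics/side3.png",cv2.resize(im[v-60:v+60,u-70:u+70],None,fx=5,fy=5,interpolation=cv2.INTER_CUBIC))
row(s,[.555,.0,.2],tgt(176.5))
E
```

```text
clock: 4.8
t 4.8 p [ 0.5514 -0.2696  0.0015] yawx 165.95 zaxis [ 0.001 -0.001 -1.   ] F [-0.6  0.7  0.7] M [ 0.07  0.23 -0.03] g 0.673 q [  9.  40.  17. 105. -18.  38. 113.]
clock: 5.6
t 5.6 p [ 0.5515 -0.2695  0.2027] yawx 165.96 zaxis [ 0.004 -0.002 -1.   ] F [-0.3 -0.  -4.3] M [0.03 0.05 0.03] g 0.676 q [  5.  26.  23.  96. -11.  61. 108.]
row [-0.001   0.0038 -0.1756  0.1549  0.6557  0.0057] nrows>= 5.390126859652769 1.2266367524595123
```

View pics/side3.png

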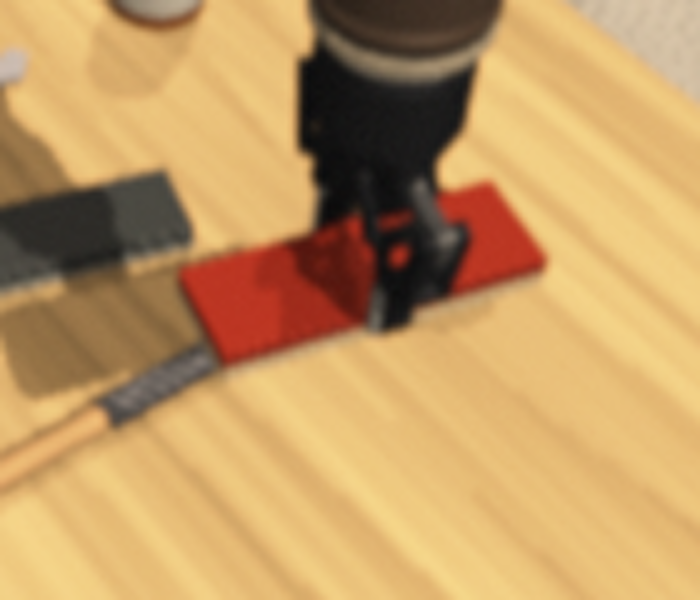

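The side crop shows the stone gripped at its middle and level (weight reads 4.3 N). Carrying it across at z = 0.2.

```bash
cat >> h.py <<'E'
HC=np.array([.5605,.2965]);HY=-3.5
OFF=np.array([0,0,.0015])   # stone origin in tool frame
def nose(xn,zn,th,y=0.):
    """TCP pose with nose bottom edge at holder (xn,y,zn above bed), nose(+x) down th deg; metres"""
    R=tgt(180+HY,th);t=np.radians(th);a=np.radians(HY)
    o=np.array([xn-.09*np.cos(t),y,.034+zn+.09*np.sin(t)])
    w=np.array([HC[0]+o[0]*np.cos(a)-o[1]*np.sin(a),HC[1]+o[0]*np.sin(a)+o[1]*np.cos(a),o[2]])
    return w-R@OFF,R
E
python3 -m pendant '0 0 -0.1 0.155 0.656 0.006 0;0 0 -0.176 0.155 0.656 0.006 0;0 0 -0.176 0.155 0.656 0.006 0;0 0 -0.176 0.155 0.656 0.006 0;0 0 -0.176 0.155 0.656 0.006 0;0 0 -0.176 0.155 0.656 0.006 0;0 0 -0.176 0.155 0.656 0.006 0' |head -1; python3 - <<'E'
from h import *
from bench import robot,viewer
s=robot.sense();show(s)
p,R=nose(.072,.08,10);print(p,R[:,2]);row(s,p,R)
E
```

```text
clock: 6.35
t 6.35 p [0.5525 0.0058 0.1961] yawx 176.93 zaxis [-0.004  0.001 -1.   ] F [ 0.5 -0.8 -3.8] M [-0.02 -0.03 -0.02] g 0.677 q [-19.  20.  17. 104.  -7.  57.  88.]
[0.54415831 0.2974995  0.13110555] [-0.17332429  0.01060097 -0.98480775]
row [2.000e-04 1.630e-01 7.200e-03 5.920e-02 7.269e-01 1.633e-01] nrows>= 5.978513546552877 1.1382564360794212
```

```bash
python3 -m pendant '0 0.08 0.007 0.059 0.727 0 0;0 0.163 0.007 0.059 0.727 0 0;0 0.163 0.007 0.059 0.727 0 0;0 0.163 0.007 0.059 0.727 0 0;0 0.163 0.007 0.059 0.727 0 0;0 0.163 0.007 0.059 0.727 0.04 0;0 0.163 0.007 0.059 0.727 0.1 0;0 0.163 0.007 0.059 0.727 0.163 0;0 0.163 0.007 0.059 0.727 0.163 0;0 0.163 0.007 0.059 0.727 0.163 0' |head -1; python3 - <<'E'
from h import *
from bench import robot,viewer
s=robot.sense();show(s)
p,R=nose(.072,.03,10);row(s,p,R)
for n in("side","top"):
    f=viewer.grab_frame(n); im=f["image"][:,:,::-1]
    u,v=proj(f,[.56,.2965,.06])[0].astype(int)
    cv2.imwrite(f"pics/{n}4.png",cv2.resize(im[v-60:v+60,u-70:u+70],None,fx=5,fy=5,interpolation=cv2.INTER_CUBIC))
E
```

```text
clock: 7.35
t 7.35 p [0.544  0.2961 0.1302] yawx 176.41 zaxis [-0.176  0.009 -0.984] F [ 1.5  0.3 -2.1] M [ 0.   -0.31  0.02] g 0.675 q [-38.  35.  12.  90. -13.  65.  65.]
row [-0.0016 -0.0021 -0.0015 -0.0217  0.0038  0.1209] nrows>= 0.9830930063627654 0.014656357956946836
```

View pics/side4.png

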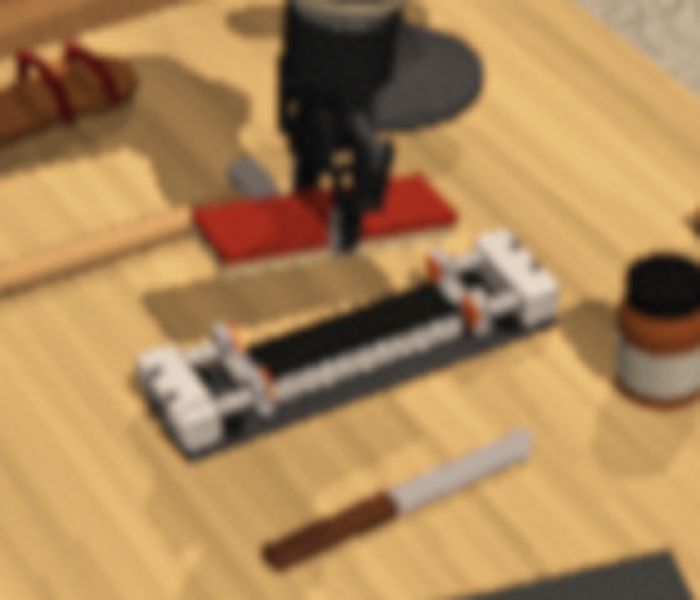

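View pics/top4.png

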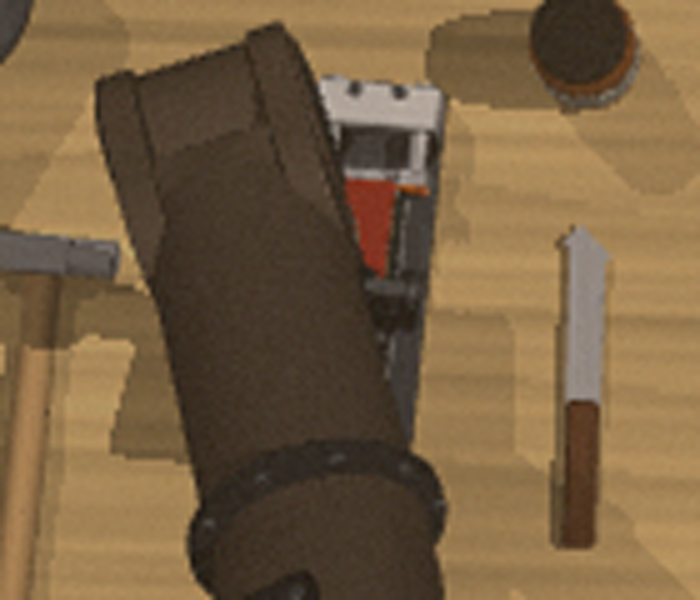

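The stone hangs tilted, nose (+x end) down, over the holder. I'll check the predicted stone corners against the red mask.

```bash
cat >> h.py <<'E'
def corners(s):
    R=np.array(s["ee_rot"]);o=s["tool_pos"]+R@OFF
    return np.array([o+R@np.array([-sx*.09,sy*.03,-.02]) for sx,sy in((1,1),(1,-1),(-1,-1),(-1,1))])
def quad(f,near):
    m=redmask(f);m=cv2.morphologyEx(m,cv2.MORPH_OPEN,np.ones((2,2),np.uint8))
    n,l,st,ce=cv2.connectedComponentsWithStats(m)
    pts=[np.argwhere(l==i)[:,::-1] for i in range(1,n) if st[i,4]>25 and np.linalg.norm(ce[i]-near)<45]
    P=np.vstack(pts).astype(np.float32)
    q=cv2.boxPoints(cv2.minAreaRect(P)); hull=cv2.convexHull(P)[:,0]
    return hull
def cmpc(f,s):
    pc=proj(f,corners(s));h=quad(f,pc.mean(0))
    dirs=pc-pc.mean(0)
    hm=cv2.approxPolyDP(h.astype(np.float32)[:,None],2.5,True)[:,0]
    for p in pc:
        k=np.argmin(np.linalg.norm(hm-p,axis=1));print("pred",np.round(p,1),"seen",hm[k],"diff",np.round(hm[k]-p,1))
E
python3 - <<'E'
from h import *
from bench import robot,viewer
f=viewer.grab_frame("side");s=robot.sense();show(s);cmpc(f,s)
o=np.array([f["eye"]]);print("mm/px",np.linalg.norm(s["tool_pos"]-f["eye"])/380*1000)
p,R=nose(.072,.03,10);row(s,p,R)
# holder references seen: predict block outer corners
a=np.radians(HY);Rm=np.array([[np.cos(a),-np.sin(a)],[np.sin(a),np.cos(a)]])
for P in((.154,.042),(.154,-.042),(-.154,-.042),(-.154,.042)):
    print(np.round(proj(f,np.r_[HC+Rm@P,.044])[0],1))
E
```

```text
t 7.5 p [0.5452 0.2972 0.1324] yawx 176.46 zaxis [-0.172  0.012 -0.985] F [ 0.8  0.  -3.2] M [-0.02 -0.3   0.02] g 0.678 q [-38.  35.  12.  90. -13.  65.  65.]
pred [239.1 144.4] seen [240. 146.] diff [0.9 1.6]
pred [246.8 152.8] seen [247. 155.] diff [0.2 2.2]
pred [199.6 161.1] seen [201. 164.] diff [1.4 2.9]
pred [192.6 151.9] seen [194. 153.] diff [1.4 1.1]
mm/px 3.6120791565200276
row [ 0.0011  0.0014 -0.0006 -0.0195  0.0004  0.1268] nrows>= 1.0261249401982833 0.009799085304523968
[256.4 156.3]
[267.2 167.8]
[191.2 195.6]
[182.3 182.1]
```

Agreement is within ~1–2 px, partly because the arm was still settling and the mask includes the side layer. Descending.

```bash
python3 -m pendant '0 0.001 0 -0.01 0 0.06 0;0 0.001 0 -0.02 0 0.127 0;0 0.001 0 -0.02 0 0.127 0;0 0.001 0 -0.02 0 0.127 0;0 0.001 0 -0.02 0 0.127 0' |head -1; python3 - <<'E'
from h import *
from bench import robot,viewer
s=robot.sense();show(s)
p,R=nose(.072,.004,10);row(s,p,R)
p,R=nose(.102,.004,10);row(s,p,R)
f=viewer.grab_frame("side");im=f["image"][:,:,::-1]
cmpc(f,s)
u,v=proj(f,[.56,.2965,.06])[0].astype(int)
cv2.imwrite(f"pics/side5.png",cv2.resize(im[v-60:v+60,u-70:u+70],None,fx=5,fy=5,interpolation=cv2.INTER_CUBIC))
E
```

```text
clock: 8.0
t 8.0 p [0.5455 0.2977 0.0829] yawx 176.46 zaxis [-0.17   0.013 -0.985] F [ 0.7  0.3 -3.5] M [-0.01 -0.36 -0.03] g 0.681 q [-37.  38.  11.  92. -14.  60.  66.]
row [ 0.0026  0.0026 -0.0006 -0.0086 -0.001   0.069 ] nrows>= 0.5560436897343736 0.018474864785654656
row [ 0.0026  0.0026 -0.0006 -0.0825 -0.0009  0.0561] nrows>= 0.7982206146329766 0.018474864785654656
pred [239.8 155.2] seen [241. 157.] diff [1.2 1.8]
pred [247.4 163.7] seen [247. 164.] diff [-0.4  0.3]
pred [201.5 172.6] seen [206. 175.] diff [4.5 2.4]
pred [194.6 163.3] seen [198. 163.] diff [ 3.4 -0.3]
```

View pics/side5.png

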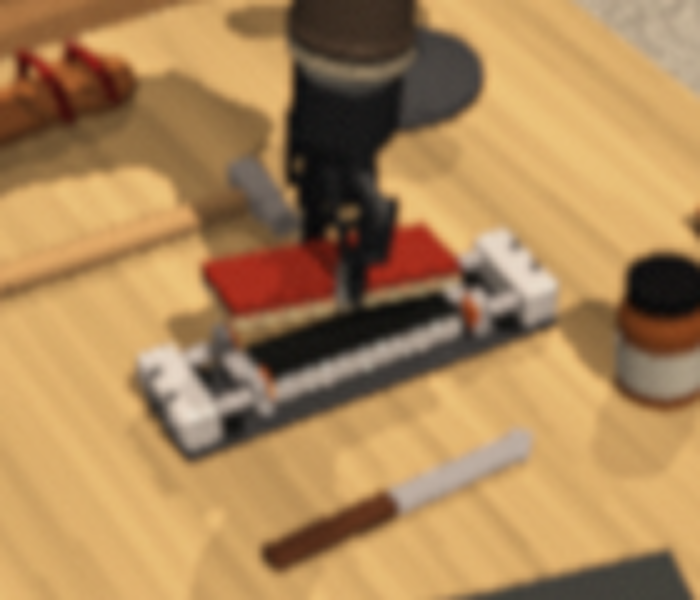

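```bash
python3 - <<'E'
from h import *
from bench import robot,viewer
s=robot.sense();f=viewer.grab_frame("side");show(s)
pc=proj(f,corners(s));h=quad(f,pc.mean(0));print(h.astype(int).tolist())
u,v=216,165
im=cv2.resize(f["image"][v-40:v+40,u-50:u+55,::-1],None,fx=7,fy=7,interpolation=cv2.INTER_CUBIC)
R=np.array(s["ee_rot"]);b=proj(f,corners(s)+R[:,2]*.02)
for P,c in((pc,(0,255,0)),(b,(255,0,0))):
    cv2.polylines(im,[np.int32((P-[u-50,v-40]+.5)*7)],True,c,1)
cv2.imwrite("pics/side6.png",im)
E
```

```text
t 8.05 p [0.5455 0.2978 0.0829] yawx 176.47 zaxis [-0.17   0.013 -0.985] F [-0.5 -0.  -2.7] M [-0.05 -0.27  0.01] g 0.673 q [-37.  38.  11.  92. -14.  60.  66.]
[[247, 166], [245, 167], [242, 168], [232, 170], [206, 175], [202, 175], [201, 174], [197, 168], [197, 164], [198, 163], [207, 161], [212, 160], [234, 157], [241, 157], [246, 162], [247, 164]]
```

View pics/side6.png

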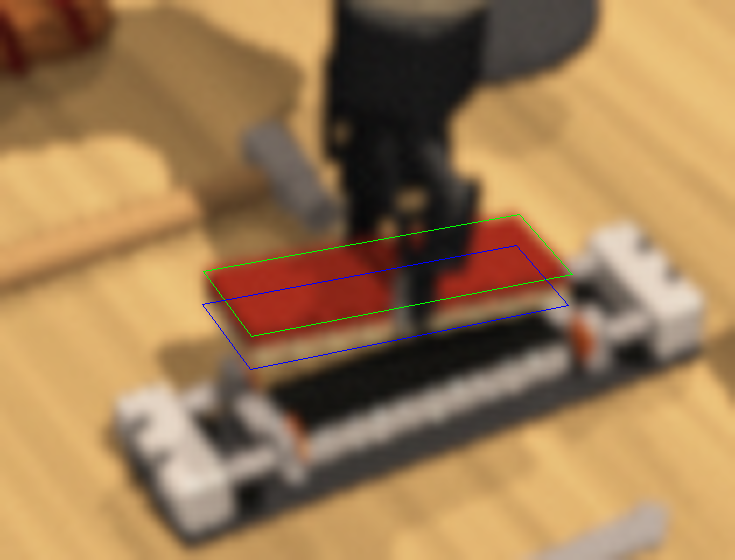

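The overlay fits the stone to about 1 px. Lowering the nose in front of the +x jaw.

```bash
python3 -m pendant '0.002 0.002 0 -0.009 -0.001 0.03 0;0.002 0.002 0 -0.009 -0.001 0.05 0;0.002 0.002 0 -0.009 -0.001 0.069 0;0.002 0.002 0 -0.009 -0.001 0.069 0;0.002 0.002 0 -0.009 -0.001 0.069 0' |head -1; python3 - <<'E'
from h import *
from bench import robot,viewer
s=robot.sense();show(s)
p,R=nose(.072,.002,10);row(s,p,R)
p,R=nose(.09,.002,10);row(s,p,R)
p,R=nose(.101,.002,10);row(s,p,R)
E
```

```text
clock: 8.6
t 8.6 p [0.5438 0.2974 0.0544] yawx 176.47 zaxis [-0.173  0.011 -0.985] F [ 0.7  0.4 -4.3] M [-0.03 -0.37 -0.01] g 0.679 q [-37.  40.  11.  93. -14.  57.  67.]
row [ 0.0001 -0.0002 -0.0005 -0.0014  0.0003  0.0031] nrows>= 0.027407311389406646 0.0032916515353063774
row [ 0.0001 -0.0002 -0.0005 -0.0457  0.0003 -0.0047] nrows>= 0.36739157948489537 0.0032916515353063774
row [ 0.0001 -0.0002 -0.0005 -0.0728  0.0003 -0.0095] nrows>= 0.5870291417961295 0.0032916515353063774
```

No bed contact yet (force is just the stone's weight). First push, to nose x ≈ 90 mm, then I'll check the force.

```bash
python3 -m pendant '0 0 0 -0.015 0 0.001 0;0 0 0 -0.03 0 -0.002 0;0 0 0 -0.046 0 -0.005 0;0 0 0 -0.046 0 -0.005 0;0 0 0 -0.046 0 -0.005 0' |head -1; python3 - <<'E'
from h import *
from bench import robot,viewer
s=robot.sense();show(s)
p,R=nose(.101,.002,10);row(s,p,R)
E
```

```text
clock: 9.1
t 9.1 p [0.561  0.2967 0.0531] yawx 176.5 zaxis [-0.177  0.011 -0.984] F [-7.4  0.6 -0.9] M [ 0.2   1.15 -0.07] g 0.677 q [-36.  41.  11.  91. -14.  58.  68.]
row [ 0.     -0.0031  0.     -0.0297 -0.0007 -0.0055] nrows>= 0.2419554052056197 0.021585882595475128
```

```bash
python3 -m pendant '0 -0.003 0 -0.014 0 -0.004 0;0 -0.003 0 -0.027 0 -0.007 0;0 -0.003 0 -0.027 0 -0.007 0;0 -0.003 0 -0.027 0 -0.007 0' |head -1; python3 - <<'E'
from h import *
from bench import robot,viewer
s=robot.sense();show(s)
F=s["wrist_force"]
f=viewer.grab_frame("side");show(robot.sense())
pc=proj(f,corners(s))
u,v=216,165
im=cv2.resize(f["image"][v-40:v+40,u-50:u+55,::-1],None,fx=7,fy=7,interpolation=cv2.INTER_CUBIC)
R=np.array(s["ee_rot"]);b=proj(f,corners(s)+R[:,2]*.02)
for P,c in((pc,(0,255,0)),(b,(255,0,0))):
    cv2.polylines(im,[np.int32((P-[u-50,v-40]+.5)*7)],True,c,1)
cv2.imwrite("pics/side7.png",im)
E
```

```text
clock: 9.5
t 9.5 p [0.5693 0.2962 0.0534] yawx 176.53 zaxis [-0.18   0.01  -0.984] F [-10.4  -0.1  -0.4] M [-0.04  1.99 -0.12] g 0.675 q [-36.  42.  11.  89. -14.  59.  68.]
t 9.55 p [0.5692 0.2962 0.0534] yawx 176.53 zaxis [-0.18   0.01  -0.984] F [-10.6  -0.1  -0.4] M [ 0.02  1.97 -0.1 ] g 0.679 q [-36.  42.  11.  89. -14.  59.  68.]
```

View pics/side7.png

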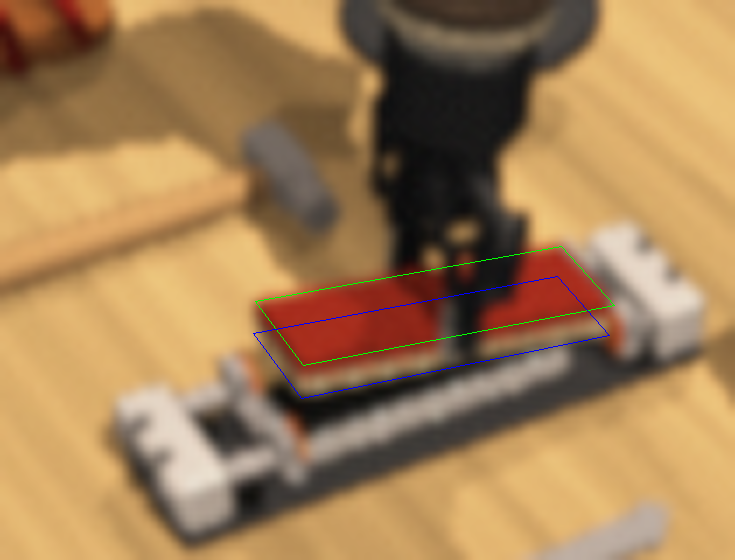

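Force 10.5 N means ~18 mm of jaw travel. The jaw_m cheeks (250,380),(295,435) are still just below the trailing edge. I'll push ~3.5 mm further for clearance.

```bash
cat >> h.py <<'E'
def where(s):
    R=np.array(s["ee_rot"]);o=s["tool_pos"]+R@OFF;a=np.radians(HY);x=np.array([np.cos(a),np.sin(a),0]);y=np.array([-np.sin(a),np.cos(a),0])
    d=o-np.r_[HC,.034];sx=-R[:,0];n=o+.09*sx-np.r_[HC,.034]
    print("stone in holder mm: o",np.round(np.array([d@x,d@y,d[2]])*1e3,1),"nose",np.round(np.array([n@x,n[2]])*1e3,1),"pitch",round(np.degrees(np.arcsin(-sx[2])),2))
E
python3 - <<'E'
from h import *
from bench import robot
s=robot.sense();where(s)
p,R=nose(.1025,.003,10);row(s,p,R)
E
```

```text
stone in holder mm: o [ 8.4  0.3 17.9] nose [97.   1.7] pitch 10.36
row [-0.0011 -0.0061  0.0005 -0.013  -0.0007 -0.0042] nrows>= 0.10945094877962282 0.04233410229972897
```

```bash
python3 -m pendant '-0.001 -0.004 0 -0.01 -0.001 -0.002 0;-0.001 -0.006 0 -0.017 -0.001 -0.004 0;-0.001 -0.006 0 -0.017 -0.001 -0.004 0;-0.001 -0.006 0 -0.017 -0.001 -0.004 0' |head -1; python3 - <<'E'
from h import *
from bench import robot
s=robot.sense();show(s);where(s)
p,R=nose(.1025,.002,5);row(s,p,R)
p,R=nose(.1025,.001,0);row(s,p,R)
E
```

```text
clock: 9.95
t 9.95 p [0.5727 0.2959 0.0533] yawx 176.59 zaxis [-0.18   0.01  -0.984] F [-13.5   0.1  -0.4] M [ 0.04  2.29 -0.16] g 0.679 q [-35.  42.  11.  89. -14.  60.  68.]
stone in holder mm: o [11.9  0.2 17.8] nose [100.4   1.5] pitch 10.41
row [-0.001  -0.0902  0.0015 -0.0056 -0.0005  0.0191] nrows>= 0.1593202773034947 0.6296959157183009
row [-0.001  -0.1735  0.0016 -0.0084 -0.0004  0.0411] nrows>= 0.3353151875803906 1.2117679117390725
```

```bash
python3 -m pendant '-0.001 -0.045 0.001 -0.007 -0.0005 0.009 0;-0.001 -0.09 0.001 -0.007 -0.0005 0.019 0;-0.001 -0.09 0.001 -0.007 -0.0005 0.019 0;-0.001 -0.09 0.001 -0.007 -0.0005 0.019 0' |head -1; python3 - <<'E'
from h import *
from bench import robot,viewer
s=robot.sense();show(s);where(s)
p,R=nose(.1025,.001,2);row(s,p,R)
p,R=nose(.1025,.001,0);row(s,p,R)
f=viewer.grab_frame("side");show(robot.sense())
pc=proj(f,corners(s))
u,v=216,165
im=cv2.resize(f["image"][v-40:v+40,u-50:u+55,::-1],None,fx=7,fy=7,interpolation=cv2.INTER_CUBIC)
R=np.array(s["ee_rot"]);b=proj(f,corners(s)+R[:,2]*.02)
for P,c in((pc,(0,255,0)),(b,(255,0,0))):
    cv2.polylines(im,[np.int32((P-[u-50,v-40]+.5)*7)],True,c,1)
cv2.imwrite("pics/side8.png",im)
E
```

```text
clock: 10.35
t 10.35 p [0.5704 0.2962 0.0448] yawx 176.61 zaxis [-0.094  0.005 -0.996] F [-12.2   0.6  -1. ] M [ 0.17  2.13 -0.17] g 0.674 q [-38.  40.  12.  94. -13.  52.  66.]
stone in holder mm: o [9.7 0.3 9.3] nose [99.3  0.9] pitch 5.38
row [-0.001  -0.0563  0.0018 -0.008  -0.0007  0.0122] nrows>= 0.11660653399963439 0.39303536198606803
row [-0.001  -0.0896  0.0018 -0.0085 -0.0007  0.02  ] nrows>= 0.17385504922917414 0.6258641445815082
t 10.4 p [0.5706 0.2962 0.0448] yawx 176.6 zaxis [-0.094  0.005 -0.996] F [-12.1   1.    0. ] M [ 0.11  2.15 -0.17] g 0.673 q [-38.  40.  12.  94. -13.  52.  66.]
```

View pics/side8.png

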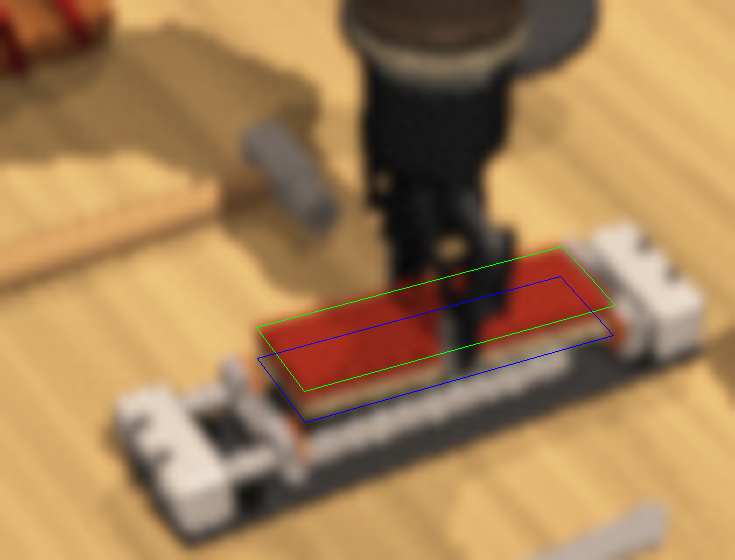

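Trailing bottom edge is about 2–4 mm inside the jaw_m faces at (255,378)/(298,440). I'll push slightly further while lowering to 2°.

```bash
python3 -m pendant '-0.001 0 0 -0.012 -0.001 0 0;-0.001 -0.028 0.001 -0.012 -0.001 0.006 0;-0.001 -0.056 0.001 -0.012 -0.001 0.012 0;-0.001 -0.056 0.001 -0.012 -0.001 0.012 0;-0.001 -0.056 0.001 -0.012 -0.001 0.012 0' |head -1; python3 - <<'E'
from h import *
from bench import robot,viewer
s=robot.sense();show(s);where(s)
p,R=nose(.1035,.000,0);row(s,p,R)
f=viewer.grab_frame("side")
u,v=216,165
im=cv2.resize(f["image"][v-40:v+40,u-50:u+55,::-1],None,fx=7,fy=7,interpolation=cv2.INTER_CUBIC)
cv2.imwrite("pics/side9.png",im)
E
```

```text
clock: 10.9
t 10.9 p [0.5713 0.2958 0.0389] yawx 176.59 zaxis [-0.042  0.001 -0.999] F [-11.6   0.8  -0.8] M [ 0.09  2.23 -0.23] g 0.676 q [-39.  39.  12.  97. -12.  47.  65.]
stone in holder mm: o [10.8 -0.1  3.4] nose [100.7  -0.3] pitch 2.38
row [-0.0011 -0.0397  0.0015 -0.007   0.0002  0.0083] nrows>= 0.08670397777141796 0.2774033819698305
```

View pics/side9.png

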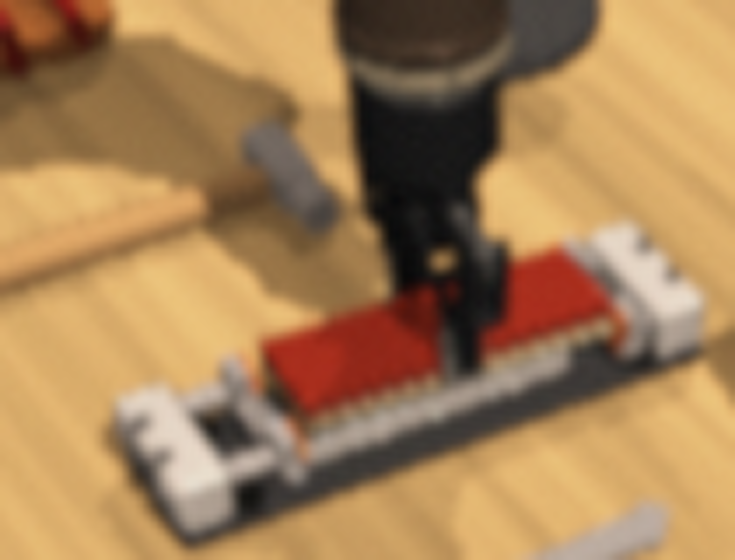

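The trailing end is now inside the jaw_m cheeks, below their tops, with no upward force. Laying it flat.

```bash
python3 -m pendant '-0.001 -0.02 0.001 -0.007 0 0.004 0;-0.001 -0.041 0.001 -0.007 0 0.009 0;-0.001 -0.041 0.001 -0.007 0 0.01 0;-0.001 -0.041 0.001 -0.007 0 0.01 0;-0.001 -0.041 0.001 -0.007 0 0.01 0' |head -1; python3 - <<'E'
from h import *
from bench import robot,viewer
s=robot.sense();show(s);where(s)
p,R=nose(.095,.000,0);row(s,p,R)
p,R=nose(.090,.000,0);row(s,p,R)
E
```

```text
clock: 11.45
t 11.45 p [0.5715 0.2959 0.0355] yawx 176.54 zaxis [-0.004 -0.    -1.   ] F [-14.1  -0.4  12. ] M [-0.35  2.79 -0.28] g 0.675 q [-41.  39.  13.  99. -12.  44.  65.]
stone in holder mm: o [11.   0.1 -0. ] nose [101.   -0.4] pitch 0.2
row [-0.0005 -0.0034  0.0006  0.0151 -0.0001 -0.    ] nrows>= 0.12082512610473041 0.023709969725834022
row [-0.0005 -0.0034  0.0006  0.0276 -0.0001  0.    ] nrows>= 0.22082226246617043 0.023709969725834022
```

Flat on the bed (pitch 0.2°, bed carries about 16 N). I'll ease back toward the middle, then let go.

```bash
python3 -m pendant '0 -0.003 0 0.01 0 -0.001 0;0 -0.003 0 0.018 0 -0.001 0;0 -0.003 0 0.018 0 -0.001 0;0 -0.003 0 0.018 0 -0.001 0' |head -1; python3 - <<'E'
from h import *
from bench import robot,viewer
s=robot.sense();show(s);where(s)
p,R=nose(.090,.000,0);row(s,p,R)
E
```

```text
clock: 11.85
t 11.85 p [0.5638 0.2963 0.0358] yawx 176.53 zaxis [-0.002 -0.001 -1.   ] F [-5.  -0.1 -3.2] M [ 0.07  1.09 -0.19] g 0.675 q [-41.  38.  13. 100. -12.  44.  64.]
stone in holder mm: o [3.3 0.  0.3] nose [93.3  0.1] pitch 0.11
row [-0.0007 -0.0018  0.0006  0.0082 -0.      0.0008] nrows>= 0.06564852679809079 0.012387618193682675
```

```bash
python3 -m pendant '0 -0.002 0 0.006 0 0.001 0;0 -0.002 0 0.009 0 0.001 0;0 -0.002 0 0.009 0 0.001 0;0 -0.002 0 0.009 0 0.001 0' |head -1; python3 - <<'E'
from h import *
from bench import robot,viewer
s=robot.sense();show(s);where(s)
E
```

```text
clock: 12.25
t 12.25 p [0.5606 0.2966 0.0356] yawx 176.52 zaxis [ 0.001 -0.    -1.   ] F [-2.3 -0.1 -1.2] M [ 0.03  0.51 -0.31] g 0.678 q [-41.  38.  13. 100. -12.  43.  64.]
stone in holder mm: o [0.1 0.1 0.1] nose [90.1  0.2] pitch -0.05
```

Near force balance. Releasing and checking before I lift.

```bash
python3 -m pendant '0 0 0 0 0 0 0.8;0 0 0 0 0 0 1;0 0 0 0 0 0 1;0 0 0 0 0 0 1;0 0 0 0 0 0 1;0 0 0 0 0 0 1' |head -1; python3 - <<'E'
from h import *
from bench import robot,viewer
s=robot.sense();show(s)
E
python3 -m pendant '0 0 0 0 0 -0.02 1;0 0 0 0 0 -0.06 1;0 0 0 0 0 -0.12 1;0 0 0 0 0 -0.2 1;0 0 0 0 0 -0.3 1;0 0 0 0 0 -0.4 1;0 0 0 0 0 -0.5 1;0 0 0 0 0 -0.5 1'|head -1;python3 - <<'E'
from h import *
from bench import robot,viewer
s=robot.sense();show(s);row(s,[.30,.1,.3],tgt(176.5))
E
```

```text
clock: 12.85
t 12.85 p [0.5607 0.2966 0.0357] yawx 176.52 zaxis [ 0.001 -0.    -1.   ] F [-0.5  0.8  0.7] M [0.01 0.05 0.05] g 0.999 q [-41.  38.  13. 100. -12.  43.  64.]
clock: 13.65
t 13.65 p [0.5633 0.2978 0.2426] yawx 176.5 zaxis [ 0.01   0.005 -1.   ] F [0.6 0.1 0.1] M [-0.04  0.03  0.  ] g 1.0 q [-44.  25.  17.  89.  -8.  66.  61.]
row [ 0.0055  0.0091 -0.      0.6255 -0.5328 -0.1525] nrows>= 6.685475306128275 0.06387176664847394
```

```bash
python3 -m pendant '0 0 0 0.3 -0.8 -0.15 1;0 0 0 0.3 -0.8 -0.15 1;0 0 0 0.3 -0.8 -0.15 1;0 0 0 0.3 -0.8 -0.15 1;0 0 0 0.3 -0.8 -0.15 1;0 0 0 0.3 -0.8 -0.15 1;0 0 0 0.3 -0.8 -0.15 1;0 0 0 0.3 -0.8 -0.15 1;0 0 0 0.3 -0.8 -0.15 1' |head -1; python3 - <<'E'
from h import *
from bench import robot,viewer
s=robot.sense();show(s)
for n in("top","side"):
    f=viewer.grab_frame(n)
    for r in rect(f,redmask(f),.054): 
        c=r[0]
        if abs(c[1]-296)<40 and abs(c[0]-560)<60: print(n,*r)
    u,v=proj(f,[.56,.2965,.05])[0].astype(int)
    cv2.imwrite(f"pics/{n}10.png",cv2.resize(f["image"][v-40:v+60,u-50:u+90,::-1],None,fx=5.5,fy=5.5,interpolation=cv2.INTER_CUBIC))
    cv2.imwrite(f"pics/{n}10f.png",f["image"][:,:,::-1])
E
```

```text
clock: 14.55
t 14.55 p [ 0.4231 -0.0154  0.3002] yawx 176.36 zaxis [ 0.011  0.006 -1.   ] F [-0.1  1.  -1.3] M [ 0.05 -0.03  0.02] g 1.0 q [-29.   1.  25. 112.  -1.  67.  82.]
top [559.2 296.3] [ 67.8 187.5] 89.1 [206. 231.]
side [526.5 300.3] [ 80.  122.6] 87.3 [217. 176.]
```

View pics/top10.png

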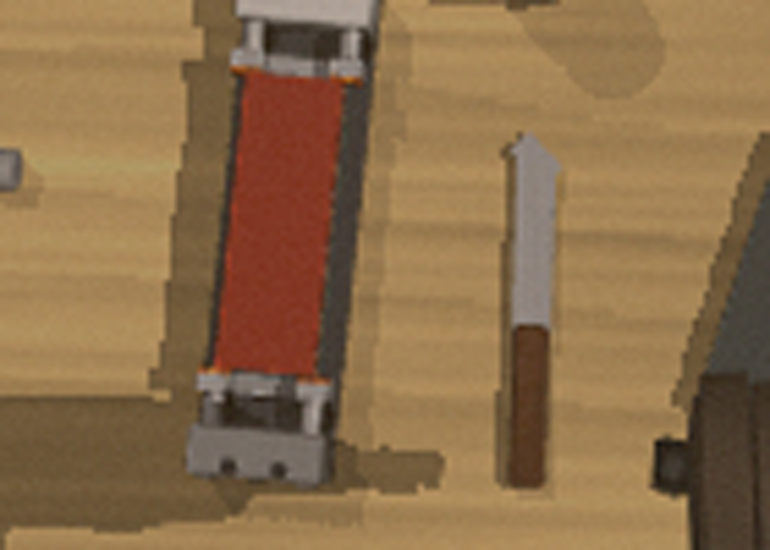

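View pics/side10.png

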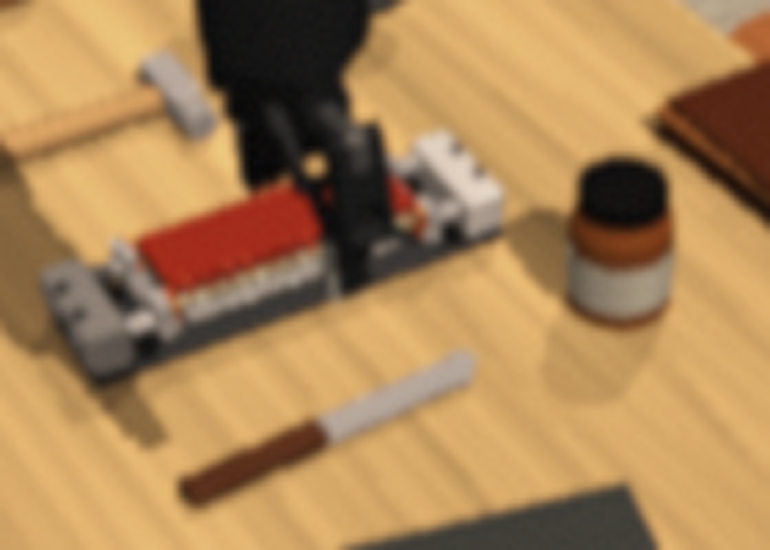

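View pics/top10f.png

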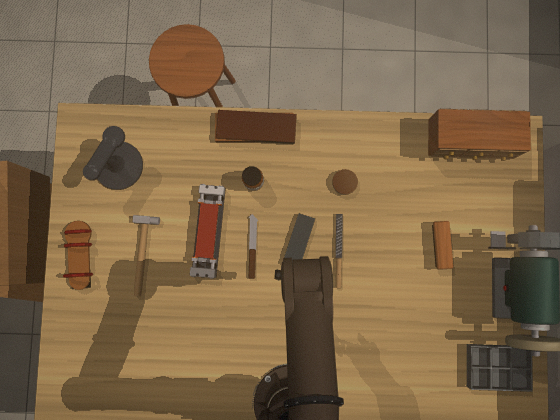

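The top view shows the stone square between both jaws. Each jaw is back about 3 px (~9 mm), equally at both ends, and nothing else has moved. Handing in.

```bash
python3 - <<'E'
from bench import robot
print(robot.sense()["clock"]);print(robot.sign_off())
E
```

```text
14.65
the job is handed in; nothing more can be done
None
```

The red stone is mounted in the spring holder, red face up and released. I handed the job in at 14.65 s of the 58 s allowed.

**How it went in:** I gripped the stone across its width and tilted it about 10°. I nosed it against the +x jaw and pushed that jaw back: the force read about 13.5 N, and my pose estimate gave about 20 mm. Then I lowered the other end in front of the −x jaw, laid the stone flat, eased it to the middle and let go so the springs could centre it.

**Last checks:**
- **Position:** The top view puts the stone's centre at (0.559, 0.296). My holder centre was (0.5605, 0.2965), so they agree within about 1.5 mm.
- **Jaws:** Both are held back by about the same amount, roughly 9 mm by pixel count.
- **Flatness:** The pitch read −0.05° just before release. I judged it by eye afterwards, because the gripper hid part of the stone in the side picture.
- **Bystanders:** Everything in the top view looks where it was, judged by eye. The arm covers part of the rasp and grey stone there.

**Disagreements:** While pushing, the spring forces put the holder's centre about 2 mm closer to the robot than the cameras did. The +x jaw's travel read about 3–4 mm more from force than from pose at full push. The red outline in the last top view measured 188 x 68 mm, larger than the stone's 180 x 60 mm, probably because the mask took in the orange jaw faces.

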